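# Sort out the rattling porcelain counterweights

### The job

Some of the three porcelain counterweights on the ware board have ballast that has come loose inside: tilt them end down to feel whether it shifts. Lay every rattler in the red tray and every sound one in the green tray, each flat on the tray floor, set down and not dropped. Leave the jar, the plaster mould and the mug where they are.

Things in the scene. Friction and masses are not known exactly. Their poses are not given: they have to be found in the camera images.
- weight_a_center (a point): centre (half-way up) of a sealed porcelain lamp counterweight: white bar 130 mm long (its x axis), 46 wide (y), 46 high (z), two blue bands, a brass cap at each end; 450 to 620 g, of which 200 g is a steel ballast slug hidden inside. Lies on the ware board at the start. One or two of the three weights are rattlers, drawn anew each time; looks, letter, mass and first balance do not tell which
- weight_b_center (a point): centre of a second weight, alike outside. In a sound weight the slug is bonded fast in the middle. In a rattler it is loose, at first in the middle too: it slides along the bar once this tilts by more than about 22 degrees, stops 36 mm from the middle and stays there when the bar is level again
- weight_c_center (a point): centre of the third weight, alike outside. With the bar gripped at its middle and level again after a tilt one way and then the other, the slug's moment about the grip has changed by about 0.14 N m in a rattler, not at all in a sound weight. (The loose slugs are slug_0 and slug_1 in the rules; their poses are not reported)
- board: wooden ware board, fixed to the table, 18 mm thick, 160 mm (x) by 300 mm (y); origin at the centre of its underside, z up. The weights lie on it side by side, along its x axis, 95 mm apart in y. At +x it goes on, 100 mm wide, for 150 mm and carries a fixed closed green box, 130 x 46 mm, centre 155 mm from the origin, top 70 mm above the table: no part in the job
- good_tray: green open tray, 180 x 230 mm outside (x, y), walls 6 mm thick and 32 mm high, inner floor 6 mm above the table, fixed to the table; origin at the centre of its underside, z up. For sound weights; room for two or three side by side along its y axis
- reject_tray: red open tray, 180 x 230 mm outside (x, y), walls 6 mm thick and 32 mm high, inner floor 6 mm above the table, fixed to the table; origin at the centre of its underside, z up. For rattlers; room for two or three side by side along its y axis. The red and green trays stand left and right of the ware board, either way round
- glaze_jar: blue jar with a black cap, 72 mm across, 100 mm high, bystander; origin at the centre of its underside
- plaster_mould: round stepped plaster mould, 110 mm across, 70 mm high, bystander; origin at the centre of its underside
- mug: terracotta mug, 80 mm across, 85 mm high, bystander; origin at the centre of its underside, handle at its +y
Things that resemble listed ones, but are neither listed nor needed, are in the scene too. What is shaped like the part that bears weight_b_center but pink or turquoise is not meant.

How it is judged:
By the outcome, as a careful person would: the job done as asked, in the order asked, and still so for the second after the job is handed in, with the robot touching nothing.
It also fails if it takes over 72 s, if anything falls off the work surface, if the arm or the gripper's body presses on something with over 40 N, if the wrist force passes 120 N, or if a joint passes its speed limit or range.

### The arm

A 6-joint arm with a two-finger parallel gripper is mounted at the origin on the work surface. World frame = base frame: x ahead of the robot, y to its left, z up, the work surface at z = 0. Lengths are in m, angles in rad, forces in N, time in s.
With the tool pointing down it reaches from about 0.3 to 0.775 m from the base axis. Payload 14.6 kg.
Tool frame: the origin (TCP) lies on the centre line of the jaws, within the pads' length; the fingertips stand 19 mm ahead of it and the grasp point (between the pads) is the TCP; y points along the fingers, x is the direction in which the jaws open and shut, and the axes are right-handed (so a half turn about y gives the same grasp; the last joint's range is limited). The gripper opens to 94 mm and grips with 3 to 60 N. Pads are 16 mm wide; open, the fingers measure 119 mm over their backs; the gripper's body (75 mm by 177 mm) begins 78 mm behind the grasp point.
Start: joints at [-1.32, 0.3, 1.521, -0, 1.321, -0.067], TCP at [0.172, -0.522, 0.187] pointing down, gripper open.
Joint ranges: [-3.03, 3.03], [-0.79, 2.21], [0.23, 2.52], [-1.04, 4.18], [0, 3.07], [-2.55, 2.55]. Speed limits (rad/s): [2.22, 2.22, 2.57, 3.14, 3.14, 3.14].

### API

Orientations are given as [roll, pitch, yaw] about the fixed x, y, z axes, in that order (R = Rz(yaw) Ry(pitch) Rx(roll)).
In Python, from station import ctrl, optics gives the robot as it stands.
- The arm moves only by the tool jog_arm, never from a script. Its argument "targets" is a list of rows, each a list of 3 entries, a list of its own where there are three numbers: the finger opening in cm, from 0 to 9.4, then the shift along the tool's x, y, z in cm, then the turn about the tool's y in rad. A call has 1 to 10 rows; each row is the pose to reach, as a shift and turn from the pose commanded when the call began, along the tool's axes at that moment; what a row does not reach only later rows make up. A row lasts 1/10 s, in which the tool goes at most 50 mm and 8.59 degrees, less where a joint would pass 70% of its speed; a pose out of reach is approached as far as the arm can. A call with a gripper value outside its range is refused whole. The fingers move at their own pace and stop on an object; "grip_force" is the grip in N (left out, the last holds). Time passes only in rows, so rows that repeat a pose let the fingers close. It gives the time, the measured TCP pose, the force and the opening at its end, in the units of the state.
- ctrl.get_obs(): the state, without advancing time (a new reading comes with each control period).
- optics.camera(name): name is "side" or "top"; returns a dict with "img" (480x640x3 uint8, red, green, blue), "range_z" (480x640 float32, m along the optical axis (not along the pixel's ray), 0 where there is no reading), "camera_matrix" (3x3 intrinsics, pixels), "world_to_cam" (4x4, takes a point from world to camera coordinates). Camera axes: x right, y up, looking along -z (the intrinsics and any distortion apply to the point x, -y, -z); pixel columns grow to the right and rows downward; lengths in m; the calibration is good to about 2 mm. A picture is of the moment at which its call begins.
- ctrl.hand_in(): hands the job in, once; it reports no verdict.
The state is a dict: "time_s": time; "qpos": joint angles; "joint_vel": joint speeds; "tau": joint torques, N m; "ee_pos": TCP position; "eef_rot": TCP orientation; "force": force on the tool from outside, world axes, zero at the start; "moment": the same for the moment, N m; "grip_width": finger opening in m.
Only numpy, scipy, OpenCV 4.12 (cv2) and the standard library are available. Lean on these libraries where they do the work, as an engineer would, in place of code of your own. Each camera call takes 0.05 s, during which the arm holds its last target. There are 200 camera calls.

## Working session

There is one attempt and no reset: what is moved stays moved. The work goes in short steps, Python scripts to look and compute and a tool call to move; the robot and the scene stay as the last step left them, time stands still between calls to the robot, and variables do not carry over. Pictures are saved under pics/ and viewed, about 8 in all and at most 12, crops included, and the job is handed in when it is done.

Besides the shell and the picture viewer there is one more tool, called after "Emit:" by a JSON object that holds its "api" and its "payload". jog_arm: Moves the arm, as the interface text tells. Its arguments: {"type":"object","properties":{"targets":{"type":"array","items":{"type":"array"}},"grip_force":{"type":"number"}},"required":["targets"]}

```bash
ls; mkdir -p pics
cat > h.py <<'E'
from station import ctrl, optics
import numpy as np, cv2
def pts(c):
    """world points for each pixel from range_z"""
    K=c["camera_matrix"];d=c["range_z"];v,u=np.indices(d.shape)
    P=np.stack([(u-K[0,2])/K[0,0]*d,-(v-K[1,2])/K[1,1]*d,-d],-1)
    W=np.linalg.inv(c["world_to_cam"])
    return P@W[:3,:3].T+W[:3,3]
def save(c,n): cv2.imwrite("pics/"+n,c["img"][:,:,::-1])
E
python3 - <<'E'
from h import *
print(ctrl.get_obs())
for n in("top","side"):
    c=optics.camera(n); save(c,n+"0.png"); print(n,c["camera_matrix"].tolist(),{k:v for k,v in c.items() if k not in("img","range_z","camera_matrix")}); np.save(n+"0.npy",pts(c))
E
```

```text
pics
{'time_s': 0.0, 'qpos': array([-1.31959482e+00,  3.00483035e-01,  1.52157988e+00, -9.03457996e-06,
        1.32067459e+00, -6.66239362e-02]), 'joint_vel': array([ 1.08259354e-03, -2.35430549e-04,  1.41951200e-03, -7.79569037e-04,
        7.38390998e-05, -6.49253671e-04]), 'tau': array([ 9.25650675e-04, -5.31807804e+01, -3.52735877e+01,  7.08749355e-02,
        2.44231615e-02, -1.06952771e-04]), 'ee_pos': array([ 0.17178904, -0.52219076,  0.1860803 ]), 'eef_rot': array([-1.57072884e+00,  1.14289833e-03, -1.25296860e+00]), 'force': array([-0.29169653, -0.27454238, -0.16566213]), 'moment': array([ 0.00289375, -0.01696636,  0.00973648]), 'grip_width': 0.09423772982248563}
top [[601.6144509081626, 0.0, 318.2178533852403], [0.0, 601.6144509081626, 237.90345513380387], [0.0, 0.0, 1.0]] {'world_to_cam': array([[ 0.06547624, -0.99783834, -0.00561317, -0.03835054],
       [ 0.9754552 ,  0.06282029,  0.21104684, -0.56424599],
       [-0.210238  , -0.01929395,  0.97745983, -1.29703007],
       [ 0.        ,  0.        ,  0.        ,  1.        ]])}
side [[570.5635759789175, 0.0, 319.99381973380275], [0.0, 570.5635759789175, 238.84605319584426], [0.0, 0.0, 1.0]] {'world_to_cam': array([[-0.8345486 , -0.55077759, -0.01314101,  0.4585544 ],
       [ 0.41207407, -0.63985909,  0.64867195, -0.24735092],
       [-0.36568237,  0.5359332 ,  0.76095467, -0.89219213],
       [ 0.        ,  0.        ,  0.        ,  1.        ]])}
```

View pics/top0.png

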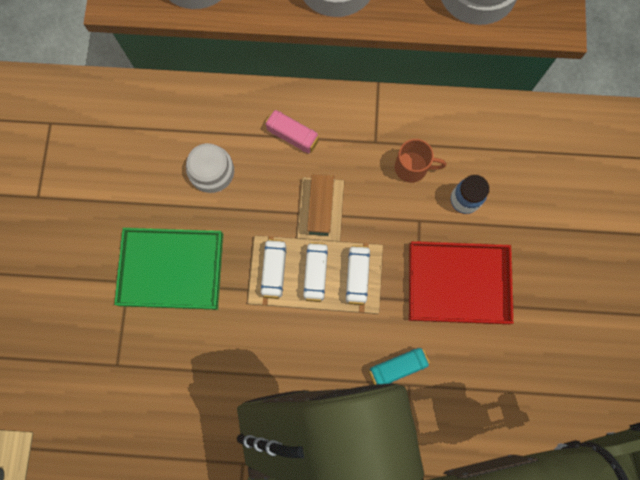

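View pics/side0.png

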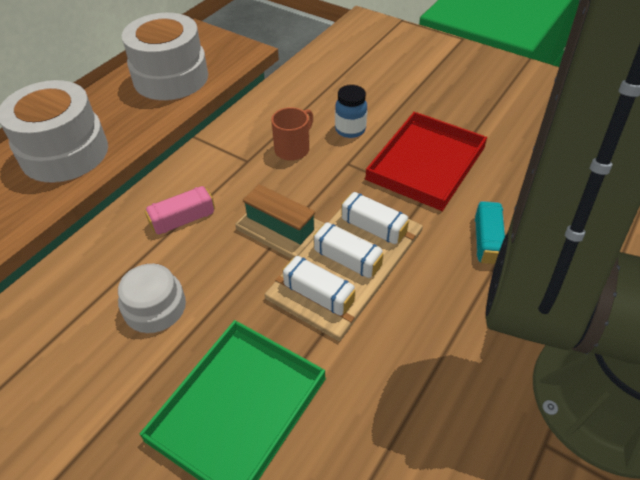

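Top view: image up is +x and left is +y. The white banded bars are at px (273,269), (315,272) and (358,275) on the board. The pink (292,131) and turquoise (400,366) bars lack the white body and blue bands, so they aren't meant. The green tray is at (169,269) and the red at (461,283). The mould is at (209,167), the mug at (415,160) and the jar at (470,194). Next I'll measure positions and make one enlarged crop.

```bash
cat > m.py <<'E'
from h import *
img=cv2.imread("pics/top0.png"); P=np.load("top0.npy"); hsv=cv2.cvtColor(img,cv2.COLOR_BGR2HSV)
def rep(n,mask):
    q=P[mask]; r=cv2.minAreaRect((q[:,:2]*1000).astype(np.float32)); c,s,a=r
    print(n,"rect",np.round(c),np.round(s),round(a,1),"z",np.round(np.percentile(q[:,2],[2,50,98])*1000,1), "n",len(q))
ok=np.isfinite(P).all(-1)
reg=np.zeros(ok.shape,bool); reg[225:320,240:395]=1
bar=reg&(P[...,2]>.055)&(P[...,2]<.069)
n,l,st,ce=cv2.connectedComponentsWithStats(bar.astype(np.uint8))
for i in range(1,n):
    if st[i,4]>150: rep("bar px%s"%np.round(ce[i]),l==i)
for nm,lo,hi in(("green",(55,120,60),(75,255,255)),("red",(0,200,60),(6,255,255))):
    m=cv2.inRange(hsv,lo,hi)>0; m[:225]=0; m[335:]=0
    rep(nm+" floor",m&(P[...,2]<.012)); rep(nm+" rim",m&(P[...,2]>.027)&(P[...,2]<.04))
b=reg&(P[...,2]>.012)&(P[...,2]<.025); rep("board",b)
cv2.imwrite("pics/crop0.png",cv2.resize(img[170:330,235:395],None,fx=3.7,fy=3.7,interpolation=cv2.INTER_CUBIC))
E
python3 m.py
```

```text
bar px[273. 268.] rect [492.  94.] [ 47. 130.] 89.6 z [58.3 65.1 68.8] n 1023
bar px[316. 271.] rect [491.  -1.] [ 46. 131.] 89.7 z [57.9 65.1 68.7] n 1012
bar px[358. 274.] rect [490. -95.] [ 47. 131.] 89.1 z [57.5 65.2 68.8] n 1015
green floor rect [485. 340.] [168. 217.] 1.7 z [ 2.4  7.9 11.7] n 5851
green rim rect [481. 336.] [178. 232.] 1.6 z [27.5 33.5 38.9] n 927
red floor rect [ 491. -334.] [175. 217.] 0.9 z [ 2.3  8.  11.7] n 5736
red rim rect [ 491. -330.] [178. 229.] 1.7 z [27.4 33.4 39.2] n 783
board rect [503.   0.] [210. 304.] 1.6 z [14.3 20.1 24.6] n 5463
```

View pics/crop0.png

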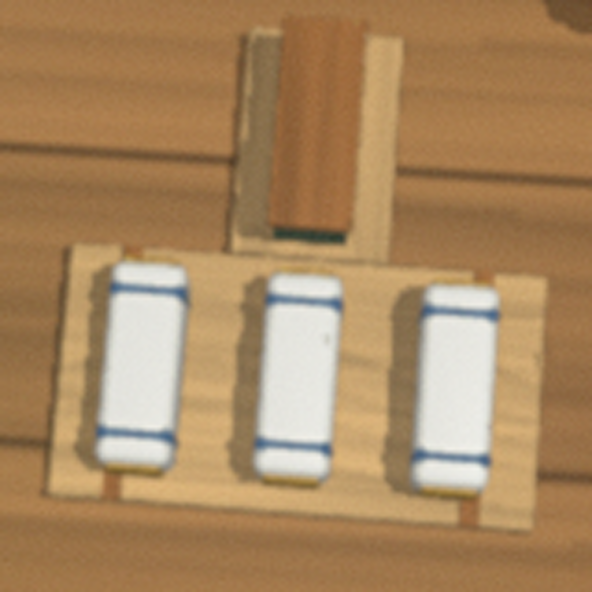

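The crop shows the three white bars with blue bands and brass caps at crop px (142,365), (298,378) and (455,388). They match the listed weights, measuring 46 × 130 mm with tops at 65 mm. They lie along world x with yaw about 0, at (0.492, 0.094), (0.491, -0.001) and (0.490, -0.095).

The tool only yaws, so I'll tilt each bar by lifting one end lightly pinched, so it pivots in the pads. I'll compare the mid-grip moment before and after. First I go above the bar nearest the red tray.

Emit:
{"api": "jog_arm", "payload": {"targets": [[8,[-30.6,4,43.5],0.318],[8,[-30.6,4,43.5],0.318],[8,[-30.6,4,43.5],0.318],[8,[-30.6,4,43.5],0.318],[8,[-30.6,4,43.5],0.318],[8,[-30.6,4,43.5],0.318],[8,[-30.6,4,43.5],0.318],[8,[-30.6,4,43.5],0.318],[8,[-30.6,4,43.5],0.318],[8,[-30.6,4,43.5],0.318]], "grip_force": 60}}

```text
time_s: 1.1
ee_pos: [0.4682, -0.1235, 0.1493]
eef_rot: [-1.571, -0.0, -1.571]
force: [0.6, 0.4, 1.1]
grip_width: 0.0804
```

Emit:
{"api": "jog_arm", "payload": {"targets": [[8,[0,0,0],0],[8,[0,0,0],0]]}}

```text
time_s: 1.3
ee_pos: [0.4674, -0.1248, 0.149]
eef_rot: [-1.572, 0.0, -1.569]
force: [-1.0, 0.7, 0.3]
grip_width: 0.0799
```

```bash
cat > obs.py <<'E'
from h import *
F=[]
for i in range(6):
    o=ctrl.get_obs(); F.append(np.r_[o["force"],o["moment"]]); c=optics.camera("top")
F=np.array(F); print(o["time_s"],np.round(o["ee_pos"],4),np.round(o["eef_rot"],3),round(o["grip_width"],4)); print("F",F.mean(0)[:3].round(2),"M",F.mean(0)[3:].round(4),"sd",F.std(0)[3:].round(4))
save(c,"last.png"); np.save("last.npy",pts(c))
E
python3 obs.py
```

```text
1.55 [ 0.4669 -0.1266  0.1496] [-1.571 -0.    -1.573] 0.0803
F [-0.13  0.35  0.13] M [ 0.0202  0.0235 -0.0131] sd [0.0237 0.0145 0.028 ]
```

Emit:
{"api": "jog_arm", "payload": {"targets": [[8,[-3.1,0,2.3],0],[8,[-3.1,4,2.3],0],[8,[-3.1,8,2.3],0],[8,[-3.1,10.6,2.3],0],[8,[-3.1,10.6,2.3],0],[4,[-3.1,10.6,2.3],0],[4,[-3.1,10.6,2.3],0],[4,[-3.1,10.6,2.3],0],[4,[-3.1,10.6,2.3],0],[4,[-3.1,10.6,2.3],0]], "grip_force": 60}}

```text
time_s: 2.6
ee_pos: [0.4907, -0.0945, 0.0441]
eef_rot: [-1.57, -0.0, -1.571]
force: [-0.6, -0.6, 4.2]
grip_width: 0.0439
```

Emit:
{"api": "jog_arm", "payload": {"targets": [[4,[0,-1,0],0],[4,[0,-2,0],0],[4,[0,-2,0],0],[4,[0,-2,0],0]]}}

```text
time_s: 3.0
ee_pos: [0.4907, -0.0946, 0.064]
eef_rot: [-1.57, -0.0, -1.571]
force: [0.1, -0.1, 0.3]
grip_width: 0.0396
```

```bash
sed -i 's/range(6)/range(10)/' obs.py; python3 obs.py
```

```text
3.45 [ 0.4904 -0.0945  0.0633] [-1.571  0.    -1.571] 0.0398
F [ 0.05 -0.22 -0.11] M [0.026  0.0067 0.0174] sd [0.0362 0.0279 0.029 ]
```

Run:
```python
from h import *
c=optics.camera("side"); save(c,"side1.png")
a=c["img"][160:340,240:440,::-1]; cv2.imwrite("pics/s1.png",cv2.resize(a,None,fx=3,fy=3))
```

```text
(no output)
```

View pics/s1.png

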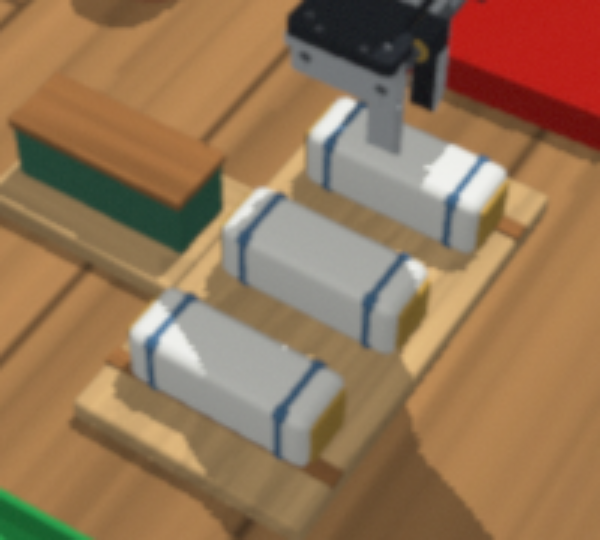

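The bar didn't come up. It is still on the board at its old pixels (376,217), and the finger seems to end at or above its top edge, at crop px (385,150). I'll check the finger's true position from depth.

Run:
```python
from h import *
c=optics.camera("side"); P=pts(c); print(np.round(ctrl.get_obs()["ee_pos"],4))
for v in range(186,224,2):
    u=368; print(v,[tuple((P[v,u]*1000).round().astype(int)) for u in (364,369,373,382)], c["img"][v,369])
```

```text
[ 0.4904 -0.0945  0.0634]
186 [(np.int64(466), np.int64(-6), np.int64(209)), (np.int64(458), np.int64(-7), np.int64(212)), (np.int64(458), np.int64(-20), np.int64(201)), (np.int64(486), np.int64(-113), np.int64(110))] [100 104 106]
188 [(np.int64(472), np.int64(-17), np.int64(192)), (np.int64(458), np.int64(-7), np.int64(208)), (np.int64(458), np.int64(-21), np.int64(196)), (np.int64(487), np.int64(-116), np.int64(102))] [114 118 119]
190 [(np.int64(471), np.int64(-15), np.int64(190)), (np.int64(462), np.int64(-15), np.int64(195)), (np.int64(457), np.int64(-21), np.int64(192)), (np.int64(486), np.int64(-115), np.int64(99))] [101 104 107]
192 [(np.int64(471), np.int64(-17), np.int64(184)), (np.int64(461), np.int64(-15), np.int64(191)), (np.int64(458), np.int64(-22), np.int64(186)), (np.int64(487), np.int64(-117), np.int64(91))] [112 115 117]
194 [(np.int64(470), np.int64(-15), np.int64(182)), (np.int64(461), np.int64(-16), np.int64(185)), (np.int64(457), np.int64(-20), np.int64(184)), (np.int64(485), np.int64(-115), np.int64(89))] [115 120 121]
196 [(np.int64(495), np.int64(-62), np.i
[... 2123 characters left out ...]
, np.int64(-79), np.int64(63)), (np.int64(467), np.int64(-86), np.int64(65))] [173 174 169]
218 [(np.int64(497), np.int64(-72), np.int64(55)), (np.int64(486), np.int64(-71), np.int64(62)), (np.int64(480), np.int64(-74), np.int64(63)), (np.int64(465), np.int64(-83), np.int64(64))] [163 165 160]
220 [(np.int64(497), np.int64(-72), np.int64(49)), (np.int64(486), np.int64(-71), np.int64(56)), (np.int64(478), np.int64(-72), np.int64(60)), (np.int64(463), np.int64(-78), np.int64(64))] [149 150 146]
222 [(np.int64(497), np.int64(-73), np.int64(43)), (np.int64(486), np.int64(-72), np.int64(51)), (np.int64(478), np.int64(-72), np.int64(56)), (np.int64(461), np.int64(-75), np.int64(63))] [148 150 146]
```

Side-view depth puts the fingertip at z≈0.091 and the bar top at 0.065. The gripper body is about 40 mm high as well, so true height is about 45 mm above the reported TCP, while x and y agree. The jaws closed above the bar. I'll open, descend 5 cm and measure again.

Emit:
{"api": "jog_arm", "payload": {"targets": [[8,[0,0,0],0],[8,[0,0,0],0],[8,[0,0,0],0],[8,[0,0,0],0],[8,[0,0,0],0],[8,[0,2,0],0],[8,[0,4,0],0],[8,[0,5,0],0],[8,[0,5,0],0]]}}

```text
time_s: 4.5
ee_pos: [0.4897, -0.0943, 0.0124]
eef_rot: [-1.573, 0.001, -1.571]
force: [-1.3, 0.0, 0.3]
grip_width: 0.08
```

Run:
```python
from h import *
c=optics.camera("side"); o=ctrl.get_obs(); P=pts(c); print(np.round(o["ee_pos"],4),o["grip_width"],o["force"].round(1)); print(o["qpos"].round(4))
a=c["img"][130:290,290:470,::-1]; cv2.imwrite("pics/s2.png",cv2.resize(a,None,fx=3.5,fy=3.5))
p=o["ee_pos"]; W=c["world_to_cam"]; K=c["camera_matrix"]
for dz in (-.019,0,.027): 
    q=W[:3,:3]@(p+[0,.052,dz])+W[:3,3]; print(dz,(K@[q[0],-q[1],-q[2]])[:2]/-q[2])
m=(abs(P[...,0]-p[0])<.02)&(P[...,1]>p[1]+.035)&(P[...,1]<p[1]+.060)
v,u=np.where(m)
for r in np.unique(v)[::2]:
    k=u[v==r]; z=P[r,k]*1000; print(r,k.min(),k.max(),z.mean(0).round())
```

```text
[ 0.4903 -0.0945  0.0134] 0.08013111794482368 [0.8 1.  0.4]
[-0.2637  0.4125  1.8193  0.      0.9106  1.3073]
-0.019 [357.82061956 250.15049743]
0 [358.19370686 243.81445302]
0.027 [358.74133357 234.51425133]
84 380 380 [471. -44. 374.]
86 371 378 [479. -43. 369.]
88 363 373 [490. -43. 361.]
90 358 373 [493. -41. 358.]
92 356 374 [493. -39. 356.]
94 356 373 [493. -38. 353.]
96 356 373 [492. -39. 350.]
98 356 374 [493. -39. 346.]
100 355 375 [493. -38. 343.]
102 354 374 [493. -38. 339.]
104 354 372 [493. -37. 336.]
106 353 372 [494. -37. 332.]
108 353 372 [494. -36. 329.]
110 354 373 [493. -36. 326.]
112 353 371 [497. -36. 321.]
114 353 372 [493. -35. 319.]
116 353 368 [500. -36. 312.]
118 353 371 [499. -36. 310.]
120 353 359 [503. -35. 304.]
122 353 361 [502. -36. 300.]
124 353 358 [504. -36. 296.]
126 353 372 [499. -36. 294.]
128 353 360 [502. -36. 289.]
130 353 373 [499. -36. 286.]
132 353 357 [505. -38. 279.]
134 353 359 [503. -37. 276.]
136 355 371 [496. -37. 276.]
138 357 371 [489. -36. 275.]
140 360 369 [487. -37. 271.]
142 371 371 [487. -59. 252.]
150 362 365 [500. -59. 230.]

[... 343 characters left out ...]
85.]
176 355 377 [490. -55. 180.]
178 353 375 [492. -52. 176.]
180 352 376 [491. -51. 173.]
182 350 375 [491. -46. 172.]
184 354 375 [486. -44. 172.]
186 358 373 [482. -40. 173.]
188 364 372 [476. -39. 172.]
190 366 370 [473. -35. 172.]
192 374 374 [471. -53. 153.]
213 356 357 [497. -42.  96.]
215 356 361 [493. -43.  92.]
217 356 365 [489. -43.  88.]
219 356 367 [488. -44.  83.]
221 356 366 [488. -43.  78.]
223 355 366 [489. -44.  72.]
225 355 366 [489. -44.  67.]
227 355 366 [488. -44.  61.]
229 355 366 [489. -45.  55.]
231 355 366 [488. -45.  49.]
233 353 366 [490. -47.  41.]
235 355 365 [492. -51.  30.]
237 359 364 [492. -57.  19.]
239 363 368 [483. -57.  18.]
241 368 370 [475. -57.  17.]
```

View pics/s2.png

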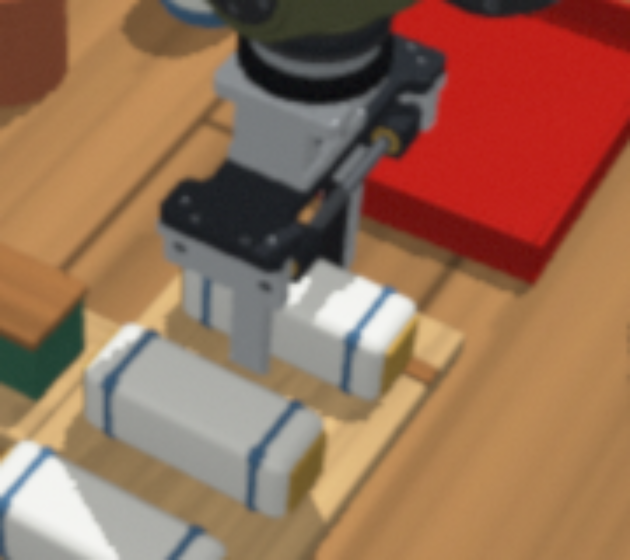

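The picture shows the fingers straddling the bar, with the near fingertip at crop px (250,370) at z≈0.040 while the report says 0.013. The offset is therefore about +47 mm at the grasp point. I go down 1.5 cm more, which leaves the tips about 7 mm above the board, and grip.

Emit:
{"api": "jog_arm", "payload": {"targets": [[8,[0,1,0],0],[8,[0,1.5,0],0],[3,[0,1.5,0],0],[3,[0,1.5,0],0],[3,[0,1.5,0],0],[3,[0,1.5,0],0],[3,[0,1.5,0],0],[3,[0,1.5,0],0],[3,[0,0.5,0],0],[3,[0,-0.5,0],0]], "grip_force": 60}}

```text
time_s: 5.55
ee_pos: [0.4899, -0.0944, 0.0186]
eef_rot: [-1.572, 0.0, -1.571]
force: [0.7, 0.3, -5.9]
grip_width: 0.0456
```

```bash
python3 obs.py
```

```text
6.0 [ 0.4902 -0.0945  0.0181] [-1.571  0.    -1.571] 0.0458
F [ 0.18 -0.25 -5.2 ] M [ 0.0191 -0.0337  0.0022] sd [0.0309 0.0575 0.0339]
```

```bash
sed -i 's/^save/print(F[:,4].round(3),"se",(F[:,4].std()\/10**.5).round(3))\nsave/' obs.py; python3 obs.py
```

```text
6.5 [ 0.4904 -0.0945  0.0184] [-1.571 -0.    -1.571] 0.0458
F [-0.01  0.22 -5.32] M [ 0.0205 -0.0158 -0.0046] sd [0.0209 0.0265 0.0282]
[-0.019 -0.021 -0.046 -0.041  0.013 -0.014  0.027 -0.003  0.008 -0.062] se 0.008
```

Emit:
{"api": "jog_arm", "payload": {"targets": [[3,[0,1,0],0],[3,[0,1.7,0],0],[3,[0,2,0],0],[3,[0,2,0],0],[6.2,[0,2,0],0],[6.2,[0,2,0],0],[6.2,[0,2,0],0],[6.2,[0,2,-2],0],[6.2,[0,2,-3.7],0],[6.2,[0,2,-3.7],0]]}}

```text
time_s: 7.55
ee_pos: [0.4533, -0.0948, -0.0006]
eef_rot: [-1.569, -0.001, -1.571]
force: [-7.5, -0.8, 16.3]
grip_width: 0.0619
```

Emit:
{"api": "jog_arm", "payload": {"targets": [[3,[0,0,0],0],[3,[0,0,0],0],[3,[0,0,0],0],[3,[0,0,0],0],[3,[0,-1.5,0],0],[3,[0,-3,0],0],[3,[0,-4.5,0.3],0],[3,[0,-6,0.7],0],[3,[0,-7,1],0],[3,[0,-7,1],0]], "grip_force": 9}}

```text
time_s: 8.55
ee_pos: [0.4642, -0.0946, 0.0691]
eef_rot: [-1.569, -0.0, -1.571]
force: [-0.1, -0.5, -5.3]
grip_width: 0.0459
```

```bash
cat > side.py <<'E'
from h import *
import sys
c=optics.camera("side"); o=ctrl.get_obs(); P=pts(c); np.save("side.npy",P); print(o["ee_pos"].round(4),o["force"].round(1),o["moment"].round(3),o["grip_width"].round(4))
a=c["img"][150:310,250:450,::-1]; cv2.imwrite("pics/%s.png"%sys.argv[1],cv2.resize(a,None,fx=3.5,fy=3.5))
E
python3 side.py t1
```

```text
Traceback (most recent call last):
  File "side.py", line 3, in <module>
    c=optics.camera("side"); o=ctrl.get_obs(); P=pts(c); np.save("side.npy",P); print(o["ee_pos"].round(4),o["force"].round(1),o["moment"].round(3),o["grip_width"].round(4))
                                                                                                                                                    ^^^^^^^^^^^^^^^^^^^^^
AttributeError: 'float' object has no attribute 'round'
```

```bash
sed -i 's/,o\["grip_width"\].round(4)//' side.py; python3 side.py t1
```

```text
[ 0.4631 -0.0944  0.0677] [ 0.8 -0.8 -5.7] [ 0.052  0.066 -0.04 ]
```

View pics/t1.png

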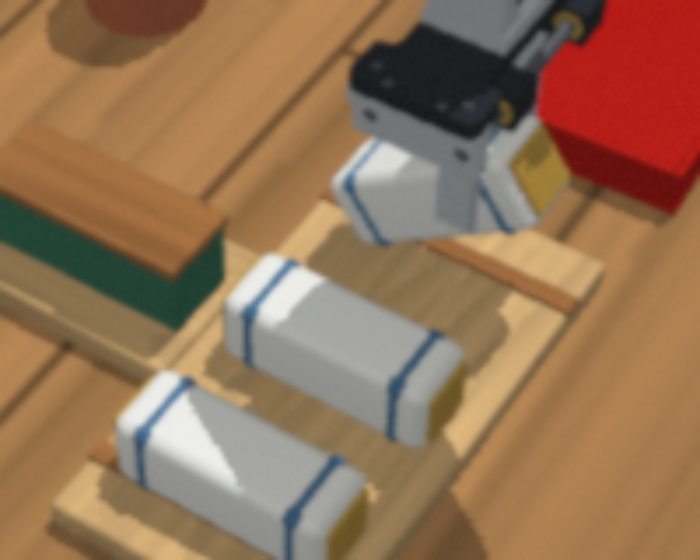

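The picture shows the bar hanging free with its +x end down. The brass cap at crop px (540,170) is up and the far end at (375,230) is low. I'll quantify the tilt from depth.

```bash
cat > tilt.py <<'E'
from h import *
import sys
P=np.load("side.npy"); y0=float(sys.argv[1])
img=P[...]
m=(abs(P[...,1]-(y0+.023))<.006)&(P[...,0]>.40)&(P[...,0]<.60)&(P[...,2]>.02)&(P[...,2]<.135)
q=P[m]; r=cv2.minAreaRect((q[:,[0,2]]*1000).astype(np.float32)); print("side face",np.round(r[0]),np.round(r[1]),round(r[2],1),len(q))
E
python3 tilt.py -0.0945
```

```text
side face [487.  77.] [115. 151.] 90.0 901
```

```bash
cat > tilt.py <<'E'
from h import *
import sys
P=np.load("side.npy"); y0=float(sys.argv[1]); lo=float(sys.argv[2]) ; hi=float(sys.argv[3])
m=(abs(P[...,1]-y0)<.014)&(P[...,0]>lo)&(P[...,0]<hi)&(P[...,2]>.02)&(P[...,2]<.135)
q=P[m]; 
for a in np.arange(lo,hi,.008):
    k=q[abs(q[:,0]-a)<.004]; 
    if len(k): print(round(a,3),len(k),np.percentile(k[:,2],[10,50,90]).round(3))
E
python3 tilt.py -0.0945 0.42 0.58
```

```text
0.42 17 [0.022 0.111 0.114]
0.428 95 [0.104 0.117 0.123]
0.436 84 [0.022 0.128 0.133]
0.444 24 [0.02  0.022 0.135]
0.452 22 [0.02  0.021 0.023]
0.46 29 [0.021 0.131 0.134]
0.468 12 [0.02  0.021 0.021]
0.476 10 [0.02  0.021 0.022]
0.484 13 [0.02  0.021 0.023]
0.492 15 [0.02  0.021 0.107]
0.5 22 [0.02  0.023 0.105]
0.508 19 [0.021 0.096 0.1  ]
0.516 24 [0.021 0.092 0.093]
0.524 22 [0.084 0.086 0.089]
0.532 33 [0.077 0.081 0.083]
0.54 27 [0.072 0.075 0.077]
0.548 5 [0.02 0.02 0.07]
0.556 4 [0.021 0.021 0.022]
0.564 11 [0.02  0.021 0.022]
```

The top face drops from z=0.105 at x=0.50 to 0.075 at x=0.54, which is about 37° and well past 22°. Next I lower it level, open, raise 4 mm clear of the board and slide back to the middle.

Emit:
{"api": "jog_arm", "payload": {"targets": [[3,[0,2,-0.3],0],[3,[0,4,-0.6],0],[3,[0,5.5,-0.9],0],[3,[0,6.5,-1],0],[3,[0,6.9,-1],0],[3,[0,6.9,-1],0],[6.2,[0,6.9,-1],0],[6.2,[0,6.6,-1],0],[6.2,[0,6.5,0.5],0],[6.2,[0,6.5,2.7],0]]}}

```text
time_s: 9.65
ee_pos: [0.4905, -0.0946, 0.0036]
eef_rot: [-1.571, 0.0, -1.571]
force: [0.6, 0.7, -0.0]
grip_width: 0.0619
```

```bash
cat > bars.py <<'E'
from h import *
c=optics.camera("side"); P=pts(c); o=ctrl.get_obs(); print(o["time_s"],o["ee_pos"].round(4),o["force"].round(1))
hsv=cv2.cvtColor(c["img"],cv2.COLOR_RGB2HSV)
br=(cv2.inRange(hsv,(15,120,40),(32,255,255))>0)&(P[...,2]>.03)&(P[...,2]<.066)&(P[...,0]<.45)&(P[...,0]>.38)
for y0 in(.094,-.001,-.095):
    q=P[br&(abs(P[...,1]-y0)<.03)]; w=P[(abs(P[...,1]-y0)<.03)&(P[...,2]>.055)&(P[...,2]<.069)&(P[...,0]>.4)&(P[...,0]<.575)]
    print(y0,"cap x,y",np.median(q[:,:2],0).round(4) if len(q) else None,len(q),"top x range",np.percentile(w[:,0],[1,99]).round(4) if len(w) else None)
save(c,"lastside.png")
E
python3 bars.py
```

```text
9.7 [ 0.4936 -0.0948  0.0039] [ 0.2 -0.2  0.1]
0.094 cap x,y [0.4263 0.097 ] 107 top x range [0.4272 0.5533]
-0.001 cap x,y [0.4253 0.0035] 93 top x range [0.4259 0.5514]
-0.095 cap x,y [ 0.3885 -0.0924] 72 top x range [0.4011 0.486 ]
```

```bash
python3 -c "
import cv2;a=cv2.imread('pics/lastside.png')[150:310,270:470];cv2.imwrite('pics/t2.png',cv2.resize(a,None,fx=3.5,fy=3.5))"
```

```text
(no output)
```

View pics/t2.png

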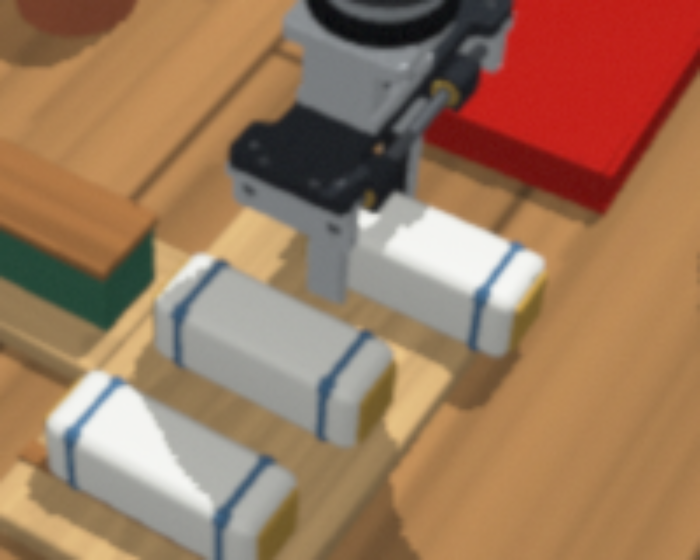

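The picture shows the bar level but shifted about 36 mm toward -x: its cap is at x=0.3885, overhanging the board edge, with the cap at crop px (528,310). It slipped through the pads as it was lowered. It's stable, so I'll re-grip at its new middle and measure.

Emit:
{"api": "jog_arm", "payload": {"targets": [[6.2,[0,0,-2],0],[6.2,[0,0,-3.8],0],[6.2,[0,0,-3.8],0],[3,[0,0,-3.8],0],[3,[0,0,-3.8],0],[3,[0,0,-3.8],0],[3,[0,0,-3.8],0],[3,[0,-1,-3.8],0],[3,[0,-2,-3.8],0],[3,[0,-2,-3.8],0]], "grip_force": 60}}

```text
time_s: 10.7
ee_pos: [0.4531, -0.0947, 0.0249]
eef_rot: [-1.569, -0.001, -1.571]
force: [-0.5, -0.1, -6.1]
grip_width: 0.046
```

```bash
python3 obs.py
python3 - <<'E'
from h import *
c=optics.camera("side"); P=pts(c); hsv=cv2.cvtColor(c["img"],cv2.COLOR_RGB2HSV)
br=(cv2.inRange(hsv,(15,120,40),(32,255,255))>0)&(P[...,2]>.04)&(P[...,2]<.09)&(P[...,0]<.45)&(P[...,0]>.36)&(abs(P[...,1]+.095)<.03)
q=P[br]; print("cap",np.median(q,0).round(4),len(q)); save(c,"lastside.png")
E
```

```text
11.15 [ 0.4523 -0.0945  0.0232] [-1.571  0.    -1.571] 0.0459
F [ 0.03 -0.09 -5.64] M [ 0.0152  0.0892 -0.0047] sd [0.0251 0.0219 0.0284]
[0.136 0.088 0.071 0.056 0.091 0.091 0.102 0.094 0.102 0.061] se 0.007
cap [ 0.3877 -0.0919  0.065 ] 85
```

The moment changed from −0.025 to +0.089 N·m, against about 0.07 expected for one slide and 0 if sound. The grip offset differs by only ~1 mm, worth about 0.006 N·m. This bar is a rattler and goes in the red tray, in the slot at y≈−0.384.

Emit:
{"api": "jog_arm", "payload": {"targets": [[3,[0,-3,0],0],[3,[4,-4,0.5],0],[3,[9,-4,1.2],0],[3,[14,-4,1.8],0],[3,[19,-4,2.5],0],[3,[24,-4,3.1],0],[3,[28,-4,3.8],0],[3,[28.9,-4,3.8],0],[3,[28.9,-4,3.8],0],[3,[28.9,-4,3.8],0]]}}

```text
time_s: 12.25
ee_pos: [0.4901, -0.3824, 0.063]
eef_rot: [-1.572, 0.001, -1.571]
force: [0.6, 1.2, -4.9]
grip_width: 0.0458
```

Emit:
{"api": "jog_arm", "payload": {"targets": [[3,[0,3,0],0],[3,[0,6,0],0],[3,[0,6.8,0],0],[3,[0,7,0],0],[3,[0,7.1,0],0],[3,[0,7.1,0],0],[3,[0,7.1,0],0]]}}

```text
time_s: 12.95
ee_pos: [0.4908, -0.3838, -0.0064]
eef_rot: [-1.569, -0.001, -1.571]
force: [0.4, 0.0, -4.6]
grip_width: 0.0459
```

Emit:
{"api": "jog_arm", "payload": {"targets": [[3,[0,0.1,0],0],[3,[0,0.2,0],0],[3,[0,0.25,0],0],[3,[0,0.25,0],0]]}}

```text
time_s: 13.35
ee_pos: [0.4906, -0.3838, -0.0084]
eef_rot: [-1.57, -0.001, -1.571]
force: [-5.5, 4.3, 10.6]
grip_width: 0.0462
```

Emit:
{"api": "jog_arm", "payload": {"targets": [[6.2,[0,0,0],0],[6.2,[0,0,0],0],[6.2,[0,0,0],0],[6.2,[0,-4,0],0],[6.2,[0,-8,0],0],[8,[-5,-9,0],0],[8,[-10,-9,0],0],[8,[-15,-9,0],0],[8,[-20,-9,0],0],[8,[-25,-9,0],0]]}}

```text
time_s: 14.35
ee_pos: [0.4902, -0.1327, 0.0802]
eef_rot: [-1.57, -0.0, -1.571]
force: [0.9, 0.1, 0.4]
grip_width: 0.08
```

Emit:
{"api": "jog_arm", "payload": {"targets": [[8,[-5,0,0],0],[8,[-10,0,0],0],[8,[-13.3,0,0],0],[8,[-13.3,0,0],0],[8,[-13.3,0,0],0]]}}

```text
time_s: 14.85
ee_pos: [0.4906, -0.0012, 0.0801]
eef_rot: [-1.57, -0.0, -1.57]
force: [0.0, -0.3, 0.4]
grip_width: 0.0799
```

```bash
python3 bars.py
python3 - <<'E'
from h import *
c=optics.camera("top"); save(c,"top1.png"); P=pts(c)
w=P[(P[...,1]<-.23)&(P[...,1]>-.44)&(P[...,0]>.4)&(P[...,0]<.58)&(P[...,2]>.042)&(P[...,2]<.06)]
r=cv2.minAreaRect((w[:,:2]*1000).astype(np.float32)); print("placed",r,np.median(w[:,2]))
E
```

```text
14.9 [ 0.4906 -0.002   0.08  ] [ 0.4 -0.8  0. ]
0.094 cap x,y [0.4263 0.0966] 109 top x range [0.4266 0.5535]
-0.001 cap x,y [0.4252 0.0027] 96 top x range [0.4259 0.5525]
-0.095 cap x,y None 0 top x range None
placed ((492.233154296875, -384.09375), (46.83562088012695, 130.78329467773438), 89.91787719726562) 0.05350310759099952
```

The first bar lies flat in the red tray at (0.492, −0.384), top at 0.0535. The clock reads 15 s. Now the middle bar: grip its middle, lift and measure.

Emit:
{"api": "jog_arm", "payload": {"targets": [[8,[0,3.5,0],0],[8,[0,6.5,0],0],[8,[0,7.6,0],0],[3,[0,7.6,0],0],[3,[0,7.6,0],0],[3,[0,7.6,0],0],[3,[0,7.6,0],0],[3,[0,7.6,0],0],[3,[0,6.6,0],0],[3,[0,5.6,0],0]], "grip_force": 60}}

```text
time_s: 15.95
ee_pos: [0.4901, -0.0015, 0.0245]
eef_rot: [-1.572, -0.0, -1.571]
force: [0.3, 0.5, -4.4]
grip_width: 0.0456
```

```bash
sed -i 's/range(10)/range(14)/' obs.py; python3 obs.py
```

```text
16.6 [ 0.4904 -0.0015  0.0238] [-1.571 -0.    -1.571] 0.0455
F [ 0.2   0.23 -4.71] M [ 0.0338 -0.0281  0.016 ] sd [0.0246 0.0557 0.0335]
[-0.012 -0.216 -0.035 -0.035 -0.006  0.005 -0.001  0.02  -0.013 -0.004
 -0.034 -0.    -0.06  -0.004] se 0.018
```

Emit:
{"api": "jog_arm", "payload": {"targets": [[3,[0,1,0],0],[3,[0,1.8,0],0],[3,[0,2,0],0],[3,[0,2,0],0],[6.2,[0,2,0],0],[6.2,[0,2,0],0],[6.2,[0,1.8,0],0],[6.2,[0,1.8,-2],0],[6.2,[0,1.8,-4.2],0],[6.2,[0,1.8,-4.2],0]]}}

```text
time_s: 17.65
ee_pos: [0.4466, -0.0014, 0.0057]
eef_rot: [-1.572, 0.0, -1.571]
force: [0.2, -0.3, 1.2]
grip_width: 0.062
```

M0 for the middle bar is about −0.012 N·m, with one outlier left out. Now the light end grip and lift.

Emit:
{"api": "jog_arm", "payload": {"targets": [[3,[0,0,0],0],[3,[0,0,0],0],[3,[0,0,0],0],[3,[0,0,0],0],[3,[0,-1.5,0],0],[3,[0,-3,0.3],0],[3,[0,-4.5,0.8],0],[3,[0,-6,1.5],0],[3,[0,-7.2,1.5],0],[3,[0,-7.2,1.5],0]], "grip_force": 7}}

```text
time_s: 18.65
ee_pos: [0.4637, -0.0015, 0.0791]
eef_rot: [-1.57, -0.0, -1.571]
force: [-4.3, 0.5, 8.0]
grip_width: 0.0463
```

```bash
sed -i 's/250:450/230:430/' side.py; python3 side.py t3; python3 tilt.py 0.0 0.47 0.58
```

```text
[ 0.4634 -0.0015  0.0785] [-3.8  0.2  6.1] [ 0.019  0.791 -0.01 ]
0.47 6 [0.02  0.022 0.128]
0.478 9 [0.02  0.021 0.022]
0.486 7 [0.02  0.022 0.11 ]
0.494 11 [0.021 0.101 0.104]
0.502 15 [0.021 0.094 0.099]
0.51 20 [0.085 0.088 0.091]
0.518 27 [0.077 0.079 0.083]
0.526 28 [0.068 0.07  0.074]
0.534 24 [0.059 0.063 0.067]
0.542 12 [0.02  0.056 0.058]
0.55 3 [0.021 0.021 0.021]
0.558 9 [0.02  0.021 0.022]
0.566 4 [0.02  0.02  0.021]
0.574 17 [0.02  0.066 0.07 ]
```

View pics/t3.png

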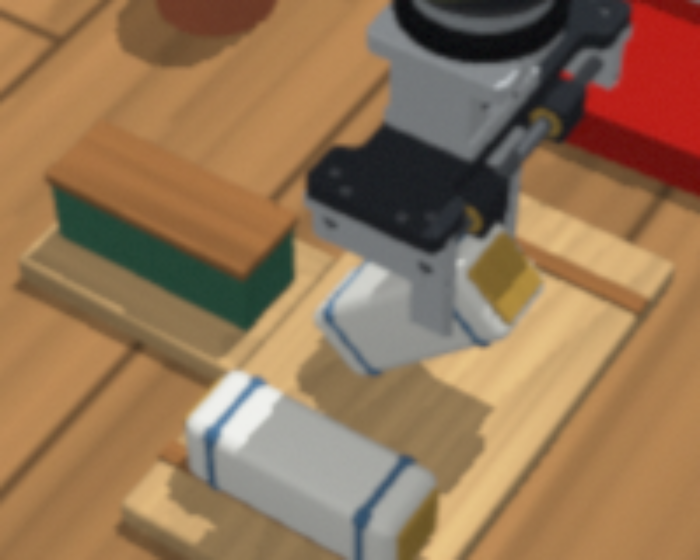

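The picture shows the bar at about 45° pivoting in the pads, with its far end resting on the board at crop px (375,375). That's tilted well past 22°. I lower it along the arc so the foot stays put.

Emit:
{"api": "jog_arm", "payload": {"targets": [[3,[0,0.9,-1.2],0],[3,[0,2,-2.3],0],[3,[0,3.2,-3.2],0],[3,[0,4.5,-3.9],0],[3,[0,5.8,-4.3],0],[3,[0,6.9,-4.3],0],[3,[0,6.9,-4.3],0],[6.2,[0,6.9,-4.3],0],[6.2,[0,6.9,-4.3],0],[6.2,[0,6.9,-4.3],0]]}}

```text
time_s: 19.7
ee_pos: [0.4207, -0.0015, 0.0092]
eef_rot: [-1.57, -0.0, -1.571]
force: [-0.6, -0.3, -0.5]
grip_width: 0.0613
```

```bash
python3 bars.py
python3 - <<'E'
from h import *
c=optics.camera("top"); P=pts(c); save(c,"top2.png")
w=(abs(P[...,1])<.03)&(P[...,2]>.05)&(P[...,2]<.075)&(P[...,0]>.34)&(P[...,0]<.575)
for a in np.arange(.36,.57,.01):
    k=P[w&(abs(P[...,0]-a)<.005)]; print(round(a,2),len(k),k[:,2].mean().round(4) if len(k) else 0,end='; ')
E
```

```text
19.75 [ 0.4206 -0.0015  0.0091] [-0.6 -0.1  0.7]
0.094 cap x,y [0.4262 0.0968] 104 top x range [0.427  0.5532]
-0.001 cap x,y [3.847e-01 2.000e-04] 84 top x range [0.4005 0.5139]
-0.095 cap x,y None 0 top x range None
0.36 0 0; 0.37 0 0; 0.38 0 0; 0.39 0 0; 0.4 0 0; 0.41 0 0; 0.42 0 0; 0.43 0 0; 0.44 0 0; 0.45 0 0; 0.46 0 0; 0.47 0 0; 0.48 0 0; 0.49 0 0; 0.5 69 0.0657; 0.51 68 0.0636; 0.52 6 0.0588; 0.53 0 0; 0.54 0 0; 0.55 0 0; 0.56 0 0;
```

The bar is level again, shifted −40 mm (cap x=0.385). I re-grip its middle at x≈0.4506 and measure.

Emit:
{"api": "jog_arm", "payload": {"targets": [[6.2,[0,0,2],0],[6.2,[0,0.4,3],0],[6.2,[0,0.4,3],0],[3,[0,0.4,3],0],[3,[0,0.4,3],0],[3,[0,0.4,3],0],[3,[0,0.4,3],0],[3,[0,-0.6,3],0],[3,[0,-1.6,3],0],[3,[0,-1.6,3],0]], "grip_force": 60}}

```text
time_s: 20.8
ee_pos: [0.4513, -0.0015, 0.0265]
eef_rot: [-1.568, -0.0, -1.571]
force: [0.7, -0.4, -4.6]
grip_width: 0.0459
```

```bash
python3 obs.py
python3 - <<'E'
from h import *
c=optics.camera("side"); P=pts(c); hsv=cv2.cvtColor(c["img"],cv2.COLOR_RGB2HSV)
br=(cv2.inRange(hsv,(15,120,40),(32,255,255))>0)&(P[...,2]>.04)&(P[...,2]<.09)&(P[...,0]<.45)&(P[...,0]>.36)&(abs(P[...,1])<.03)
q=P[br]; print("cap",np.median(q,0).round(4),len(q)); save(c,"lastside.png")
E
```

```text
21.45 [ 0.4504 -0.0015  0.0249] [-1.571  0.    -1.571] 0.0457
F [ 0.26  0.01 -5.12] M [ 0.0266  0.016  -0.0131] sd [0.0391 0.0215 0.0289]
[ 0.021  0.028  0.033  0.051 -0.012  0.035 -0.001  0.012 -0.001  0.044
 -0.016 -0.01   0.036  0.003] se 0.007
cap [ 0.3852 -0.0006  0.0658] 99
```

The change is only +0.028 N·m. That reads as sound, but it isn't as clear-cut as I'd like. I'll do the opposite tilt, where a rattler would show 0.14. I set the bar down further onto the board (centre ≈0.478) and take it by the +x end.

Emit:
{"api": "jog_arm", "payload": {"targets": [[3,[0,0,2],0],[3,[0,0,2.75],0],[3,[0,1.2,2.75],0],[3,[0,1.9,2.75],0],[3,[0,2.05,2.75],0],[6.2,[0,2.05,2.75],0],[6.2,[0,2,2.75],0],[6.2,[0,1.9,2.75],0],[6.2,[0,1.9,5],0],[6.2,[0,1.9,6.95],0]]}}

```text
time_s: 22.55
ee_pos: [0.5206, -0.0015, 0.0061]
eef_rot: [-1.57, -0.0, -1.571]
force: [0.2, -0.5, 0.6]
grip_width: 0.062
```

Emit:
{"api": "jog_arm", "payload": {"targets": [[3,[0,0,0],0],[3,[0,0,0],0],[3,[0,0,0],0],[3,[0,0,0],0],[3,[0,-1.6,-0.5],0],[3,[0,-3.2,-1.2],0],[3,[0,-4.6,-2.2],0],[3,[0,-5.9,-3.4],0],[3,[0,-5.9,-3.4],0],[3,[0,-5.9,-3.4],0]], "grip_force": 7}}

```text
time_s: 23.55
ee_pos: [0.4863, -0.0015, 0.0651]
eef_rot: [-1.569, -0.0, -1.571]
force: [1.8, 0.3, 0.6]
grip_width: 0.0458
```

```bash
python3 side.py t4; python3 tilt.py 0.0 0.38 0.54
```

```text
[ 0.4865 -0.0015  0.0649] [ 1.6 -0.1  1.4] [ 0.073 -0.336 -0.013]
0.396 80 [0.052 0.06  0.065]
0.404 76 [0.063 0.067 0.07 ]
0.412 70 [0.069 0.072 0.075]
0.42 72 [0.075 0.077 0.081]
0.428 72 [0.079 0.083 0.085]
0.436 72 [0.085 0.088 0.09 ]
0.444 71 [0.089 0.093 0.096]
0.452 71 [0.095 0.098 0.101]
0.46 78 [0.101 0.104 0.106]
0.468 80 [0.104 0.109 0.112]
0.476 85 [0.021 0.114 0.117]
0.484 58 [0.114 0.119 0.121]
0.492 16 [0.02  0.122 0.122]
0.5 7 [0.02  0.021 0.022]
0.508 6 [0.02  0.02  0.021]
0.516 12 [0.02  0.021 0.021]
0.524 7 [0.02  0.02  0.021]
0.532 7 [0.02  0.021 0.022]
```

Tilted 33° the other way, with its foot on the board. I lower it back along the same arc.

Emit:
{"api": "jog_arm", "payload": {"targets": [[3,[0,0,0],0],[3,[0,1.3,1.2],0],[3,[0,2.7,2.2],0],[3,[0,4.3,2.9],0],[3,[0,5.4,3.3],0],[3,[0,5.9,3.4],0],[3,[0,5.9,3.4],0],[6.2,[0,5.9,3.4],0],[6.2,[0,5.9,3.4],0],[6.2,[0,5.9,3.4],0]]}}

```text
time_s: 24.6
ee_pos: [0.5199, -0.0015, 0.0061]
eef_rot: [-1.571, -0.0, -1.571]
force: [-0.5, 0.4, 0.2]
grip_width: 0.0615
```

```bash
python3 bars.py
```

```text
24.65 [ 0.5199 -0.0015  0.0061] [0.1 0.1 0.2]
0.094 cap x,y [0.4262 0.0965] 106 top x range [0.427 0.553]
-0.001 cap x,y [4.137e-01 3.000e-04] 92 top x range [0.4141 0.518 ]
-0.095 cap x,y None 0 top x range None
```

Emit:
{"api": "jog_arm", "payload": {"targets": [[6.2,[0,0,-2],0],[6.2,[0,0.1,-4.1],0],[6.2,[0,0.1,-4.1],0],[3,[0,0.1,-4.1],0],[3,[0,0.1,-4.1],0],[3,[0,0.1,-4.1],0],[3,[0,0.1,-4.1],0],[3,[0,-0.9,-4.1],0],[3,[0,-1.9,-4.1],0],[3,[0,-1.9,-4.1],0]], "grip_force": 60}}

```text
time_s: 25.65
ee_pos: [0.4796, -0.0015, 0.0264]
eef_rot: [-1.569, -0.0, -1.571]
force: [0.4, -0.7, -4.9]
grip_width: 0.0458
```

```bash
python3 obs.py
python3 - <<'E'
from h import *
c=optics.camera("side"); P=pts(c); hsv=cv2.cvtColor(c["img"],cv2.COLOR_RGB2HSV)
br=(cv2.inRange(hsv,(15,120,40),(32,255,255))>0)&(P[...,2]>.04)&(P[...,2]<.09)&(P[...,0]<.45)&(P[...,0]>.36)&(abs(P[...,1])<.03)
q=P[br]; print("cap",np.median(q,0).round(4),len(q)); save(c,"lastside.png")
E
```

```text
26.3 [ 0.4789 -0.0015  0.0249] [-1.571  0.    -1.571] 0.0457
F [ 0.15 -0.11 -4.99] M [0.016  0.0027 0.0059] sd [0.0321 0.0372 0.0268]
[-0.027 -0.001  0.041  0.036 -0.044 -0.076 -0.019  0.004  0.     0.018
  0.064  0.034  0.035 -0.028] se 0.012
cap [ 0.4128 -0.      0.0647] 108
```

The second reading is 0.003 against 0.016, so no shift: this bar is sound. It goes in the green tray at y≈0.390, carried high over the third bar.

Emit:
{"api": "jog_arm", "payload": {"targets": [[3,[0,-4,0],0],[3,[0,-6.5,0],0],[3,[-3,-6.5,0],0],[3,[-8,-6.5,0.2],0],[3,[-13,-6.5,0.3],0],[3,[-18,-6.5,0.4],0],[3,[-23,-6.5,0.5],0],[3,[-28,-6.5,0.6],0],[3,[-33,-6.5,0.6],0],[3,[-38,-6.5,0.6],0]]}}

```text
time_s: 27.4
ee_pos: [0.4845, 0.3805, 0.0898]
eef_rot: [-1.571, -0.0, -1.571]
force: [2.2, 0.6, -4.4]
grip_width: 0.0456
```

Emit:
{"api": "jog_arm", "payload": {"targets": [[3,[-1.1,0,0],0],[3,[-1.1,4,0],0],[3,[-1.1,8,0],0],[3,[-1.1,9,0],0],[3,[-1.1,9.4,0],0],[3,[-1.1,9.5,0],0],[3,[-1.1,9.6,0],0],[3,[-1.1,9.7,0],0]]}}

```text
time_s: 28.2
ee_pos: [0.4857, 0.3899, -0.0055]
eef_rot: [-1.569, 0.001, -1.571]
force: [0.5, -0.1, -4.4]
grip_width: 0.0457
```

Emit:
{"api": "jog_arm", "payload": {"targets": [[3,[0,0.1,0],0],[3,[0,0.15,0],0],[3,[0,0.2,0],0],[3,[0,0.2,0],0]]}}

```text
time_s: 28.6
ee_pos: [0.4856, 0.3897, -0.0068]
eef_rot: [-1.569, 0.001, -1.571]
force: [-5.7, -4.4, 13.0]
grip_width: 0.0458
```

Emit:
{"api": "jog_arm", "payload": {"targets": [[6.2,[0,0,0],0],[6.2,[0,0,0],0],[6.2,[0,0,0],0],[6.2,[0,-4,0],0],[6.2,[0,-8,0],0],[8,[5,-9,0.6],0],[8,[10,-9,0.6],0],[8,[15,-9,0.6],0],[8,[20,-9,0.6],0],[8,[25,-9,0.6],0]]}}

```text
time_s: 29.6
ee_pos: [0.4907, 0.139, 0.0812]
eef_rot: [-1.57, 0.0, -1.571]
force: [1.3, -0.4, 0.9]
grip_width: 0.0803
```

Emit:
{"api": "jog_arm", "payload": {"targets": [[8,[4.6,0,0],0],[8,[4.6,0,0],0],[8,[4.6,3.5,0],0],[8,[4.6,6.5,0],0],[8,[4.6,7.9,0],0],[8,[4.6,7.9,0],0]]}}

```text
time_s: 30.2
ee_pos: [0.4906, 0.0952, 0.0008]
eef_rot: [-1.572, -0.0, -1.571]
force: [1.4, -0.1, 0.8]
grip_width: 0.0801
```

```bash
python3 bars.py
python3 - <<'E'
from h import *
c=optics.camera("top"); save(c,"top3.png"); P=pts(c)
for y in(.39,-.384):
    w=P[(abs(P[...,1]-y)<.06)&(P[...,0]>.4)&(P[...,0]<.575)&(P[...,2]>.042)&(P[...,2]<.06)]
    r=cv2.minAreaRect((w[:,:2]*1000).astype(np.float32)); print("placed",r,np.median(w[:,2]))
E
```

```text
30.25 [0.4908 0.0952 0.0014] [0.3 0.5 0.6]
0.094 cap x,y [0.4263 0.0969] 113 top x range [0.4265 0.5038]
-0.001 cap x,y None 0 top x range None
-0.095 cap x,y None 0 top x range None
placed ((473.63458251953125, 390.33502197265625), (70.83256530761719, 153.90492248535156), 75.20010375976562) 0.0533327644902275
placed ((491.70635986328125, -384.0317687988281), (130.75184631347656, 47.14041519165039), 0.17536702752113342) 0.053582031352879866
```

The third bar gets both tilts. Its −x end first, following the arc.

Emit:
{"api": "jog_arm", "payload": {"targets": [[6.2,[0,-0.4,0],0],[6.2,[0,-0.4,0],0],[6.2,[0,-0.4,-2],0],[6.2,[0,-0.4,-4.2],0],[6.2,[0,-0.4,-4.2],0]]}}

```text
time_s: 30.8
ee_pos: [0.4473, 0.0949, 0.0061]
eef_rot: [-1.572, -0.0, -1.571]
force: [0.2, -0.9, -0.3]
grip_width: 0.062
```

Emit:
{"api": "jog_arm", "payload": {"targets": [[3,[0,0,0],0],[3,[0,0,0],0],[3,[0,0,0],0],[3,[0,0,0],0],[3,[0,-1.6,0.5],0],[3,[0,-3.2,1.2],0],[3,[0,-4.6,2.2],0],[3,[0,-5.9,3.4],0],[3,[0,-5.9,3.4],0],[3,[0,-5.9,3.4],0]], "grip_force": 7}}

```text
time_s: 31.8
ee_pos: [0.4825, 0.0947, 0.0643]
eef_rot: [-1.571, -0.0, -1.571]
force: [0.1, 0.3, -1.1]
grip_width: 0.0461
```

```bash
python3 side.py t5; python3 tilt.py 0.0945 0.47 0.59
```

```text
[0.4822 0.0947 0.0641] [-0.4 -0.4 -2.5] [-0.015 -0.087 -0.008]
0.47 48 [0.021 0.122 0.124]
0.478 57 [0.021 0.121 0.124]
0.486 21 [0.02  0.022 0.118]
0.494 11 [0.02  0.021 0.023]
0.502 6 [0.02  0.021 0.022]
0.51 9 [0.02  0.022 0.022]
0.518 6 [0.02  0.021 0.023]
0.526 9 [0.02  0.021 0.023]
0.534 5 [0.02  0.022 0.023]
0.542 1 [0.021 0.021 0.021]
0.558 1 [0.071 0.071 0.071]
0.566 8 [0.023 0.064 0.066]
0.574 3 [0.028 0.059 0.06 ]
```

Emit:
{"api": "jog_arm", "payload": {"targets": [[3,[0,0,0],0],[3,[0,1.3,-1.2],0],[3,[0,2.7,-2.2],0],[3,[0,4.3,-2.9],0],[3,[0,5.4,-3.3],0],[3,[0,5.9,-3.4],0],[3,[0,5.9,-3.4],0],[6.2,[0,5.9,-3.4],0],[6.2,[0,5.9,-3.4],0],[6.2,[0,5.9,-3.4],0]]}}

```text
time_s: 32.85
ee_pos: [0.4491, 0.0948, 0.0061]
eef_rot: [-1.571, 0.0, -1.571]
force: [0.1, -0.2, 0.2]
grip_width: 0.0617
```

```bash
python3 bars.py
```

```text
32.9 [0.449  0.0948 0.006 ] [-0.2  0.4  0. ]
0.094 cap x,y [0.4248 0.0964] 108 top x range [0.4241 0.5537]
-0.001 cap x,y None 0 top x range None
-0.095 cap x,y None 0 top x range None
```

Emit:
{"api": "jog_arm", "payload": {"targets": [[6.2,[0,0,2],0],[6.2,[0,0.1,4.1],0],[6.2,[0,0.1,4.1],0],[3,[0,0.1,4.1],0],[3,[0,0.1,4.1],0],[3,[0,0.1,4.1],0],[3,[0,0.1,4.1],0],[3,[0,-0.9,4.1],0],[3,[0,-1.9,4.1],0],[3,[0,-1.9,4.1],0]], "grip_force": 60}}

```text
time_s: 33.9
ee_pos: [0.4908, 0.0949, 0.0266]
eef_rot: [-1.568, 0.0, -1.571]
force: [0.5, -0.1, -5.6]
grip_width: 0.0456
```

```bash
python3 obs.py
```

```text
34.55 [0.4899 0.0948 0.0249] [-1.571  0.    -1.571] 0.0461
F [ 0.04  0.05 -5.89] M [0.0196 0.0732 0.0106] sd [0.0268 0.0352 0.0298]
[0.053 0.028 0.096 0.053 0.102 0.168 0.091 0.051 0.089 0.071 0.086 0.034
 0.038 0.065] se 0.011
```

Emit:
{"api": "jog_arm", "payload": {"targets": [[3,[0,1,0],0],[3,[0,1.8,0],0],[3,[0,2,0],0],[3,[0,2.05,0],0],[6.2,[0,2.05,0],0],[6.2,[0,2,0],0],[6.2,[0,1.9,0],0],[6.2,[0,1.9,2],0],[6.2,[0,1.9,4.2],0],[6.2,[0,1.9,4.2],0]]}}

```text
time_s: 35.6
ee_pos: [0.5337, 0.0947, 0.006]
eef_rot: [-1.569, 0.0, -1.571]
force: [-0.3, -0.1, 0.1]
grip_width: 0.062
```

Emit:
{"api": "jog_arm", "payload": {"targets": [[3,[0,0,0],0],[3,[0,0,0],0],[3,[0,0,0],0],[3,[0,0,0],0],[3,[0,-1.6,-0.5],0],[3,[0,-3.2,-1.2],0],[3,[0,-4.6,-2.2],0],[3,[0,-5.9,-3.4],0],[3,[0,-5.9,-3.4],0],[3,[0,-5.9,-3.4],0]], "grip_force": 7}}

```text
time_s: 36.6
ee_pos: [0.4983, 0.0948, 0.065]
eef_rot: [-1.57, 0.0, -1.571]
force: [0.9, 0.2, -1.6]
grip_width: 0.0457
```

```bash
python3 side.py t6; python3 tilt.py 0.0945 0.40 0.5
```

```text
[0.4984 0.0948 0.0647] [ 2.2 -0.   0.5] [ 0.071 -0.219 -0.024]
0.408 89 [0.052 0.059 0.064]
0.416 88 [0.062 0.066 0.069]
0.424 89 [0.068 0.071 0.074]
0.432 82 [0.074 0.077 0.079]
0.44 84 [0.079 0.081 0.084]
0.448 81 [0.084 0.086 0.089]
0.456 84 [0.088 0.091 0.093]
0.464 92 [0.093 0.096 0.099]
0.472 101 [0.096 0.101 0.104]
0.48 89 [0.104 0.107 0.11 ]
0.488 88 [0.109 0.112 0.115]
0.496 70 [0.112 0.117 0.118]
```

M1 = 0.073 N·m. The opposite tilt is about 32°. I lower it back.

Emit:
{"api": "jog_arm", "payload": {"targets": [[3,[0,0,0],0],[3,[0,1.3,1.2],0],[3,[0,2.7,2.2],0],[3,[0,4.3,2.9],0],[3,[0,5.4,3.3],0],[3,[0,5.9,3.4],0],[3,[0,5.9,3.4],0],[6.2,[0,5.9,3.4],0],[6.2,[0,5.9,3.4],0],[6.2,[0,5.9,3.4],0]]}}

```text
time_s: 37.65
ee_pos: [0.5319, 0.0948, 0.0061]
eef_rot: [-1.571, 0.0, -1.571]
force: [0.4, -0.1, -0.3]
grip_width: 0.0617
```

```bash
python3 bars.py
```

```text
37.7 [0.5319 0.0947 0.0061] [ 0.2 -0.2 -0.4]
0.094 cap x,y [0.4259 0.0961] 107 top x range [0.4264 0.5318]
-0.001 cap x,y None 0 top x range None
-0.095 cap x,y None 0 top x range None
```

Emit:
{"api": "jog_arm", "payload": {"targets": [[6.2,[0,0,-2],0],[6.2,[0,0.1,-4.1],0],[6.2,[0,0.1,-4.1],0],[3,[0,0.1,-4.1],0],[3,[0,0.1,-4.1],0],[3,[0,0.1,-4.1],0],[3,[0,0.1,-4.1],0],[3,[0,-0.9,-4.1],0],[3,[0,-1.9,-4.1],0],[3,[0,-1.9,-4.1],0]], "grip_force": 60}}

```text
time_s: 38.7
ee_pos: [0.4916, 0.0948, 0.0264]
eef_rot: [-1.569, 0.0, -1.571]
force: [0.3, 0.7, -6.0]
grip_width: 0.0458
```

```bash
python3 obs.py
```

```text
39.35 [0.4909 0.0947 0.0249] [-1.571 -0.    -1.571] 0.0459
F [-0.14 -0.01 -6.02] M [ 0.0177 -0.0602  0.0014] sd [0.0251 0.0261 0.0279]
[-0.042 -0.076 -0.015 -0.099 -0.037 -0.098 -0.024 -0.056 -0.086 -0.069
 -0.069 -0.053 -0.034 -0.085] se 0.008
```

The change is −0.133 N·m, about 0.14, so this is a rattler. It goes in the red tray at y≈−0.280.

Emit:
{"api": "jog_arm", "payload": {"targets": [[3,[1,-4,0],0],[3,[5,-5,0],0],[3,[10,-5,0],0],[3,[15,-5,0],0],[3,[20,-5,0],0],[3,[25,-5,0],0],[3,[30,-5,0],0],[3,[35,-5,0],0],[3,[37.5,-5,0],0],[3,[37.5,-5,0],0]]}}

```text
time_s: 40.4
ee_pos: [0.4903, -0.2834, 0.0746]
eef_rot: [-1.571, -0.0, -1.575]
force: [0.1, 0.0, -5.8]
grip_width: 0.0455
```

Emit:
{"api": "jog_arm", "payload": {"targets": [[3,[0,4,0],0],[3,[0,7,0],0],[3,[0,7.8,0],0],[3,[0,8,0],0],[3,[0,8.1,0],0],[3,[0,8.2,0],0],[3,[0,8.2,0],0]]}}

```text
time_s: 41.1
ee_pos: [0.4914, -0.2805, -0.006]
eef_rot: [-1.569, -0.001, -1.571]
force: [-0.7, -0.2, -6.2]
grip_width: 0.0456
```

Emit:
{"api": "jog_arm", "payload": {"targets": [[3,[0,0.1,0],0],[3,[0,0.15,0],0],[3,[0,0.15,0],0]]}}

```text
time_s: 41.4
ee_pos: [0.4914, -0.2805, -0.0069]
eef_rot: [-1.57, -0.001, -1.571]
force: [-5.5, 2.9, 10.5]
grip_width: 0.0458
```

Emit:
{"api": "jog_arm", "payload": {"targets": [[6,[0,0,0],0],[6,[0,0,0],0],[6,[0,0,0],0],[6,[0,-4,0],0],[6,[0,-8,0],0],[6,[-5,-12,0],0],[6,[-10,-14,0],0],[6,[-14,-14,-3],0],[6,[-14,-14,-6],0],[6,[-14,-14,-6],0]]}}

```text
time_s: 42.4
ee_pos: [0.4284, -0.1384, 0.1318]
eef_rot: [-1.571, 0.0, -1.569]
force: [0.6, 0.4, -0.3]
grip_width: 0.0598
```

Run:
```python
from h import *
c=optics.camera("top"); save(c,"final.png"); P=pts(c)
for y in(.39,-.384,-.28):
    m=(abs(P[...,1]-y)<.04)&(P[...,0]>.4)&(P[...,0]<.575)&(P[...,2]>.042)&(P[...,2]<.06)
    m=cv2.morphologyEx(m.astype(np.uint8),cv2.MORPH_OPEN,np.ones((5,5)))>0
    w=P[m]; r=cv2.minAreaRect((w[:,:2]*1000).astype(np.float32)); print(np.round(r[0]),np.round(r[1]),round(r[2],1),"z",np.percentile(w[:,2],[10,50,90]).round(4))
```

```text
[485. 388.] [ 49. 130.] 89.8 z [0.0487 0.0534 0.057 ]
[ 492. -384.] [130.  48.] 0.1 z [0.0491 0.0534 0.0574]
[ 492. -283.] [129.  46.] 3.6 z [0.0495 0.0539 0.0573]
```

View pics/final.png

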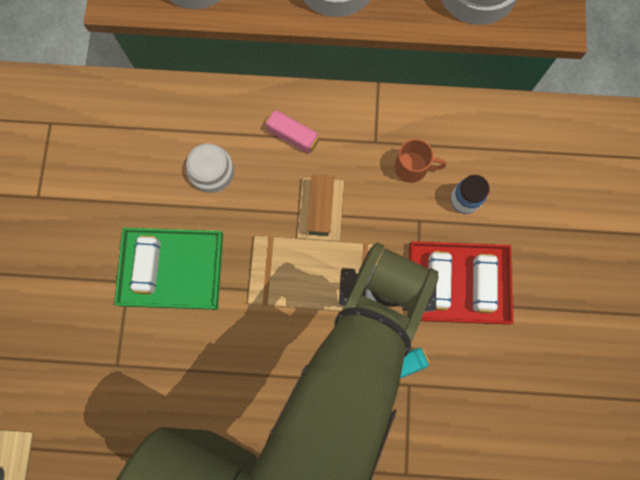

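The final view shows one weight in the green tray at px (145,265) and two in the red tray at (440,280) and (485,283), all flat. The mould (209,167), mug (415,160) and jar (470,194) are at their old pixels. The arm touches nothing, so I hand in.

```bash
python3 -c "
from station import ctrl
print(ctrl.get_obs()['force'].round(1)); print(ctrl.hand_in())"
```

```text
[ 0.7 -0.4 -0.1]
the job is handed in; nothing more can be done
None
```

I tilted all three weights, put the two rattlers in the red tray and the sound one in the green tray, and handed in at about 42 s of the 72 s allowed.

| Weight (start y) | Tilts | Mid-grip moment, N·m | Verdict | Tray |
|---|---|---|---|---|
| −0.095 | one way, 37° | −0.025 → +0.089 | rattler | red |
| −0.001 | 45° one way, 33° the other | −0.012 → +0.016 → +0.003 | sound | green |
| +0.094 | 33° one way, 32° the other | +0.073 → −0.060 | rattler | red |

**Last checks:** depth put all three weights flat in their trays, with tops at 53–54 mm (52 mm expected). Each was lowered until the floor took its weight before I opened the fingers. The jar, mould and mug are at the same pixels as at the start, and the wrist force was near zero at hand-in.

**What disagreed or went wrong:**
- **Tool height:** the reported height was about 45 mm lower than the cameras showed. My first grip closed above the bar without moving it, and I then corrected from the images.
- **Contact and slipping:** the fingertips dragged on the board once, at about 18 N. The first two bars slid about 40 mm along the board during their first tilt, and I measured and corrected for it.
- **Readings off the expected values:** the first rattler's change was 0.114, where one tilt should give about 0.07. The sound bar's first change was 0.028 instead of zero. That is why I tilted it the other way; its next change was only 0.013, where a rattler would show 0.14.

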